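# Set and lock the depth stop on a stoppered vial

### The job

Set the capping stand for the vial that stands in its nest: slide the blue-knobbed stop down until its rubber foot just rests on the vial's grey stopper, gently so that the stopper is not pushed in, and then swing the red-pinned clamp lever all the way round to lock the stop there. The stop must stay touching the stopper when you let go; leave the vial in its nest and the other glassware where it is.

Things in the scene. Friction and masses are not known exactly. Their poses are not given: they have to be found in the camera images.
- stand: White bench stand, fixed; origin under its base straight below the stop rod, z up. Base x -75 to 75, y -65 to 115, 15 mm thick. Nest ring at x=y=0, 36 mm across, floor 18 mm above the table. A column at y=+90 carries two bridge plates (x -24 to 24, y -57 to 105; 110-118 and 140-148 mm above the table); the stop rod slides vertically through them, the clamp lever turns between them.
- knob (a point): Centre of the round blue knob (34 mm across, 30 mm high) on top of the stop rod, above x=y=0 of the stand, always at least 25 mm clear of the bridge. The rod below ends in a black rubber foot, 18 mm across, underside 130 mm below this point, springy (8 N per mm). Rod, knob and foot weigh 0.12 kg and stay at any height by a friction of about 3.5 N.
- stop (a joint): Travel of the stop rod, m: 0 = fully raised (foot 100 mm above the table), grows as it is lowered, end of travel 0.042.
- vial: Clear glass vial, 24 mm across, 45 mm to its rim, loose in the nest; origin: centre of its underside. Its grey rubber stopper, 19 mm across, is only part-way in: the flat top stands 4 to 16 mm above the rim, differently each time and NOT reported, so the touch must be felt. More than about 10 N from the foot pushes the stopper in and spoils the job.
- clamp_pin (a point): On the axis of the upright round red pin at the free end of the dark clamp lever, 10 mm below the pin's top. Pin 14 mm across, top 186 mm above the table, its free part from 134 mm up. It moves on a level circle of 70 mm radius about clamp_axis.
- clamp_axis (a point): Vertical pivot axis of the clamp lever, on the stand at x=0, y=-32 mm, 129 mm above the table.
- clamp (a joint): Angle of the clamp lever, rad: 0 = fully open (lever points to the stand's -y), grows as the lever swings clockwise seen from above, 1.5 = end of travel, locked (lever points to the stand's -x). Its eccentric hub meets the rod from about 0.7 rad; the pin then needs up to about 13 N. It stays where it is left.
- spare_vial_a: Spare capped vial, 24 mm across, 47 mm high, on the table. Origin: centre of its underside. Leave alone.
- spare_vial_b: Second spare capped vial, alike. Leave alone.
- dropper_bottle: Clear plastic dropper bottle, 38 mm across, 97 mm high, on the table. Origin: centre of its underside. Leave alone.

How it is judged (in metres and radians):
On the way, in this order (a step that is already met when the one before it is completed fails the run):
1. the stop's foot rests on the vial's stopper with the clamp still open (contact force between stop and vial above 0.4 N and value of joint clamp below 0.7 rad), for 0.2 s.
2. the clamp lever is swung round to lock the stop, the foot still touching (value of joint clamp above 1.2 rad and contact force between stop and vial above 0.3 N), for 0.2 s.
At the end, for the whole second after the job is handed in: The stop's foot rests on the stopper of the vial (contact force over 0.3 N), the clamp lever stands past 1.2 rad, and the vial stands at rest and upright (within 0.1 rad) on the floor of the nest, centred within 4 mm (all of step 2 and z of vial in the frame of stand below 0.021 m and horizontal distance between vial and stand below 0.004 m and angle between vial's own z axis and vertical below 0.1 rad and linear speed of vial below 0.02 m/s); the robot touches nothing.
It fails at once if the stopper is pressed with more than 10 N (contact force between stop and vial above 10 N).
It fails at once if spare glassware is moved by more than 20 mm or tipped (distance of any of spare_vial_a, spare_vial_b, dropper_bottle from where it was at the start of the episode above 0.02 m or angle between any of spare_vial_a, spare_vial_b, dropper_bottle's own z axis and vertical above 0.3 rad).
It also fails if it takes over 67 s, if anything falls off the work surface, if the arm or the gripper's body presses on something with over 40 N, if the wrist force passes 120 N, or if a joint passes its speed limit or range.

### The arm

A 6-joint arm with a two-finger parallel gripper is mounted at the origin on the work surface. World frame = base frame: x ahead of the robot, y to its left, z up, the work surface at z = 0. Lengths are in mm, angles in rad, forces in N, time in s.
With the tool pointing down it reaches from about 350 to 775 mm from the base axis. Payload 7.3 kg.
Tool frame: the origin (TCP) lies between the finger pads; the fingertips stand 25 mm ahead of it and the grasp point (between the pads) lies 6 mm ahead of it; z points along the fingers, y is the line along which they close (so a half turn about z gives the same grasp; the last joint's range is limited). The gripper opens to 92 mm and grips with 3 to 60 N. Pads are 19 mm wide; open, the fingers measure 130 mm over their backs; the gripper's body (75 mm by 190 mm) begins 47 mm behind the grasp point.
Start: joints at [1.136, 0.342, 1.524, -0, 1.275, -0.146], TCP at [149.505, 503.28, 251.741] pointing down, gripper open.
Joint ranges: [-2.53, 2.53], [-0.77, 2.02], [0.04, 2.7], [-1, 4.14], [0.28, 2.66], [-3.11, 3.11]. Speed limits (rad/s): [2.57, 2.57, 3.14, 3.14, 3.14, 3.14].

### API

Orientations are given as [roll, pitch, yaw] about the fixed x, y, z axes, in that order (R = Rz(yaw) Ry(pitch) Rx(roll)).
In Python, from plant import bot gives the robot as it stands.
- The arm moves only by the tool play_rows, never from a script. Its argument "commands" is a list of rows, each an object of numbers: "x", "y", "z": the shift along the tool's x, y, z in m; "twist": the turn about the tool's z in degrees. In form: [{"x": .., "y": .., "z": .., "twist": ..}, ...]. A call has exactly 8 rows; each row is the pose to reach, as a shift and turn from the pose commanded when the call began, along the tool's axes at that moment; what a row does not reach only later rows make up. A row lasts 1/10 s, in which the tool goes at most 50 mm and 8.59 degrees, less where a joint would pass 70% of its speed; a pose out of reach is approached as far as the arm can. A call with a gripper value outside its range is refused whole. "jaw" is the closure, from 0 (fully open) to 1 (shut), set as the call begins (left out, the last holds). The fingers move at their own pace and stop on an object; the grip force is fixed at half the most. Time passes only in rows, so rows that repeat a pose let the fingers close, or fill a call up. It gives the time, the measured TCP pose, the force, the opening and the grip force at its end, in the units of the state.
- bot.get_obs(): the state, without advancing time (a new reading comes with each control period).
- bot.capture(name): name is "scene" or "top" or "wrist"; returns a dict with "pixels" (384x512x3 uint8, red, green, blue), "fx", "fy", "cx", "cy" (pixels), "k1" (the pictures are not rectified: a ray, as slopes to the right and down, at radius r is drawn at 1 + k1 r^2 times it, then the intrinsics apply), "eye" and "rotation" of the camera in the world. Camera axes: x right, y down, z forward; pixel columns grow to the right and rows downward; lengths in mm; the calibration is good to about 2 mm. A picture is of the moment at which its call begins. There is no depth.
- bot.close_job(): hands the job in; it is judged then, once.
The state is a dict: "time": time; "joint_positions": joint angles; "dq": joint speeds; "tau": joint torques, N m; "tool_pos": TCP position; "tcp_rot": TCP orientation; "contact_force": force on the tool from outside, world axes, zero at the start; "moment": the same for the moment, N m; "grip_width": finger opening in mm; "finger_force": force on a finger pad.
Only numpy, scipy, OpenCV 4.12 (cv2) and the standard library are available. Lean on these libraries where they do the work, as an engineer would, in place of code of your own. Each camera call takes 0.05 s, during which the arm holds its last target. There are 200 camera calls.

## Working session

There is one attempt and no reset: what is moved stays moved. The work goes in short steps, Python scripts to look and compute and a tool call to move; the robot and the scene stay as the last step left them, time stands still between calls to the robot, and variables do not carry over. Pictures are saved under pics/ and viewed, at most 10 in all, crops included, and the job is handed in when it is done.

Besides the shell and the picture viewer there is one more tool, called after "Emit:" by a JSON object that holds its "api" and its "payload", one argument or row to a line. play_rows: Moves the arm, as the interface text tells. Its arguments: {"type":"object","properties":{"commands":{"type":"array"},"jaw":{"type":"number"}},"required":["commands"]}

```bash
ls; mkdir -p pics
cat > h.py <<'E'
import numpy as np, cv2
from plant import bot
def ray(c,u,v):
    p=cv2.undistortPoints(np.array([[[u,v]]],float),np.array([[c['fx'],0,c['cx']],[0,c['fy'],c['cy']],[0,0,1.]]),np.array([c['k1'],0,0,0.]))[0,0]
    d=np.array(c['rotation'])@np.array([p[0],p[1],1.]); return np.array(c['eye'],float),d
def plane(c,u,v,z):
    e,d=ray(c,u,v); return e+d*(z-e[2])/d[2]
def blobs(px,kind):
    h=cv2.cvtColor(px,cv2.COLOR_RGB2HSV)
    if kind=='blue': m=cv2.inRange(h,(100,120,50),(130,255,255))
    else: m=cv2.inRange(h,(0,130,60),(8,255,255))|cv2.inRange(h,(172,130,60),(180,255,255))
    n,l,s,c=cv2.connectedComponentsWithStats(m)
    return [(s[i].tolist(),c[i].round(1).tolist()) for i in range(1,n) if s[i,4]>15]
E
python3 - <<'E'
from h import *
ims=[]
for n in("scene","top"):
    c=bot.capture(n); np.save('pics/'+n+'.npy',c,allow_pickle=True)
    ims.append(c['pixels']); print(n,c['eye'],c['fx'],c['k1'],np.round(c['rotation'],3).tolist(),blobs(c['pixels'],'blue'),blobs(c['pixels'],'red'))
    cv2.imwrite(f'pics/{n}.png',cv2.resize(c['pixels'][:,:,::-1],(800,600)))
print(bot.get_obs())
E
```

```text
pics
scene [1023.25911975 -171.97385837  580.74287789] 349.36489725781684 0.003279370210498988 [-2.237, 0.008, 1.141] [([420, 102, 60, 15, 332], [447.7, 110.9]), ([244, 154, 17, 9, 120], [252.0, 158.0]), ([452, 202, 9, 7, 28], [456.0, 204.8]), ([466, 203, 10, 9, 27], [470.3, 207.2]), ([448, 210, 21, 14, 139], [458.4, 216.5]), ([424, 211, 86, 45, 1023], [468.2, 234.8])] [([289, 160, 5, 4, 16], [291.0, 161.5])]
top [445.29647486  32.24707988 897.22993679] 366.8128431402052 -0.03549581576288129 [-3.02, -0.019, -1.571] [([414, 69, 62, 68, 1379], [443.9, 103.6]), ([22, 104, 75, 56, 1679], [62.8, 132.7]), ([233, 184, 17, 17, 232], [241.2, 192.0])] [([189, 204, 7, 6, 35], [191.8, 206.6])]
{'time': 0.1, 'joint_positions': array([ 1.13600354e+00,  3.42670367e-01,  1.52493623e+00,  2.31922797e-05,
        1.27540444e+00, -1.45967650e-01]), 'dq': array([-0.00035791, -0.00011665, -0.00229445,  0.00070343,  0.00045197,
       -0.00216556]), 'tau': array([ 1.79590756e-03, -4.32008278e+01, -2.44695354e+01,  7.19860476e-02,
        5.25714154e-02, -7.19279979e-05]), 'tool_pos': array([149.34693304, 502.95939606, 251.10030383]), 'tcp_rot': array([-3.14019257e+00, -2.28246998e-04,  2.85276059e+00]), 'contact_force': array([-0.04219087, -0.06690153, -0.82730683]), 'moment': array([0.0107084 , 0.01465846, 0.04834645]), 'finger_force': 0.0, 'grip_width': 92.1356062605178}
```

View pics/scene.png

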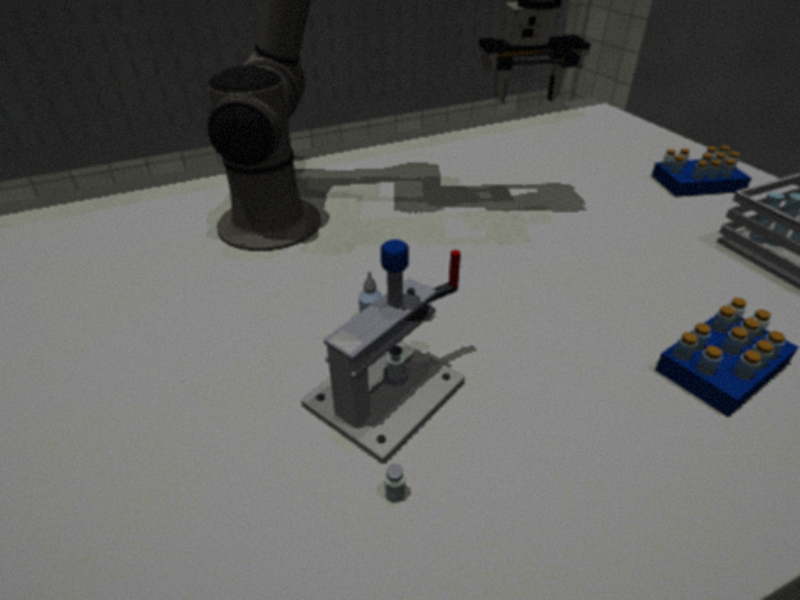

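View pics/top.png

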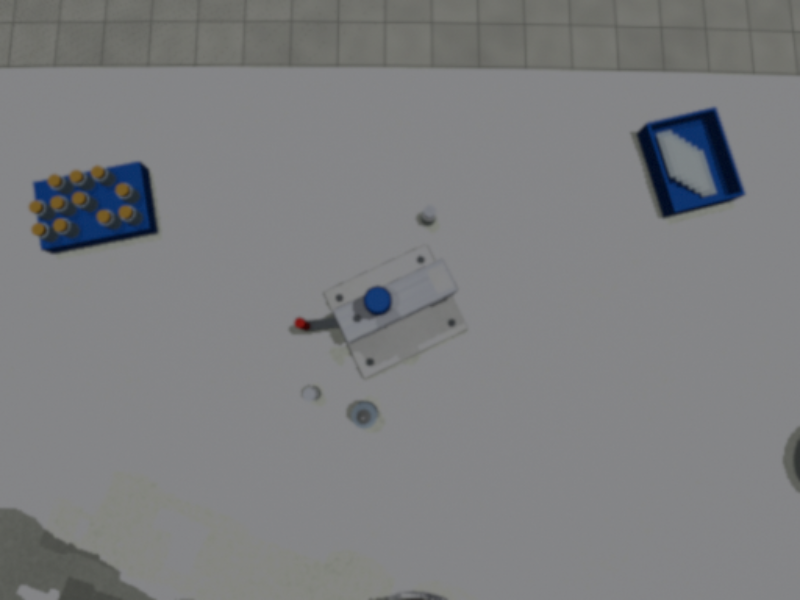

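The scene picture shows the stand with the knob at about (252,164) and the red pin at (291,172) in the native 512x384 frame. The top picture shows the knob at (241,192) and the pin at (192,207), with the column side pointing right and up. The lever has to swing towards the top of the image. `rotation` is given as rpy, so I'll convert it.

```bash
cat >> h.py <<'E'
from scipy.spatial.transform import Rotation as R
def ray(c,u,v):
    p=cv2.undistortPoints(np.array([[[u,v]]],float),np.array([[c['fx'],0,c['cx']],[0,c['fy'],c['cy']],[0,0,1.]]),np.array([c['k1'],0,0,0.]))[0,0]
    d=R.from_euler('xyz',c['rotation']).as_matrix()@np.array([p[0],p[1],1.]); return np.array(c['eye'],float),d
def tri(a,b):
    (e,d),(f,g)=a,b
    s=np.linalg.lstsq(np.c_[d,-g],f-e,rcond=None)[0]; p,q=e+s[0]*d,f+s[1]*g
    return (p+q)/2,np.linalg.norm(p-q)
E
python3 - <<'E'
from h import *
S=np.load('pics/scene.npy',allow_pickle=True).item();T=np.load('pics/top.npy',allow_pickle=True).item()
for nm,k,lo in(('blue',(100,130),50),('red',None,40)):
  for n,c in(('s',S),('t',T)):
    h=cv2.cvtColor(c['pixels'],cv2.COLOR_RGB2HSV)
    m=cv2.inRange(h,(100,110,25),(130,255,255)) if nm=='blue' else cv2.inRange(h,(0,110,30),(10,255,255))|cv2.inRange(h,(170,110,30),(180,255,255))
    N,l,s,cc=cv2.connectedComponentsWithStats(m)
    print(nm,n,[(s[i].tolist(),cc[i].round(1).tolist()) for i in range(1,N) if s[i,4]>12 and 180<cc[i][0]<330])
print('knob tri',tri(ray(S,252.3,158.),ray(T,241.2,192.)))
for z in(225,245): print('knob top',z,plane(T,241.2,192,z))
print('pin@186',plane(T,191.8,206.6,186))
cor=[plane(T,u*.64,v*.64,15) for u,v in((324,292),(429,246),(467,330),(365,378))]
print(np.round(cor,1)[:,:2].tolist(),np.mean(cor,0)); 
d=(cor[1]-cor[0]+cor[2]-cor[3]);print('ydir',np.degrees(np.arctan2(d[1],d[0])),np.linalg.norm(d)/2)
d=(cor[3]-cor[0]+cor[2]-cor[1]);print('xdir',np.degrees(np.arctan2(d[1],d[0])),np.linalg.norm(d)/2)
for u,v,z in((427,215,47),(310,393,47),(364,410,60)): print(plane(T,u*.64,v*.64,z))
cv2.imwrite('pics/crop.png',np.hstack([cv2.resize(S['pixels'][145:275,185:305,::-1],None,fx=4,fy=4,interpolation=3)[:520],cv2.resize(T['pixels'][145:245,180:245,::-1],None,fx=4.8,fy=5.2,interpolation=3)]))
E
```

```text
blue s [([244, 153, 17, 22, 291], [252.2, 163.1])]
blue t [([233, 184, 17, 17, 232], [241.2, 192.0])]
red s [([287, 160, 7, 23, 108], [290.3, 171.2])]
red t [([189, 204, 9, 7, 49], [192.9, 207.2])]
knob tri (array([528.48551549,  49.70380629, 232.83174116]), np.float64(1.9002026230813587))
knob top 225 [529.10344444  49.01680795 225.        ]
knob top 245 [526.61004255  48.51787961 245.        ]
pin@186 [505.19297465 145.68025548 186.        ]
[[567.6, 136.3], [641.0, -27.2], [508.9, -85.2], [435.3, 71.8]] [538.20539653  23.93089276  15.        ]
ydir -65.3646477096305 176.24792899786772
xdir -155.12315830815942 145.711803364646
[682.14603566 -22.24444397  47.        ]
[413.83282394 150.66686974  47.        ]
[390.14228825  70.85728999  60.        ]
```

View pics/crop.png

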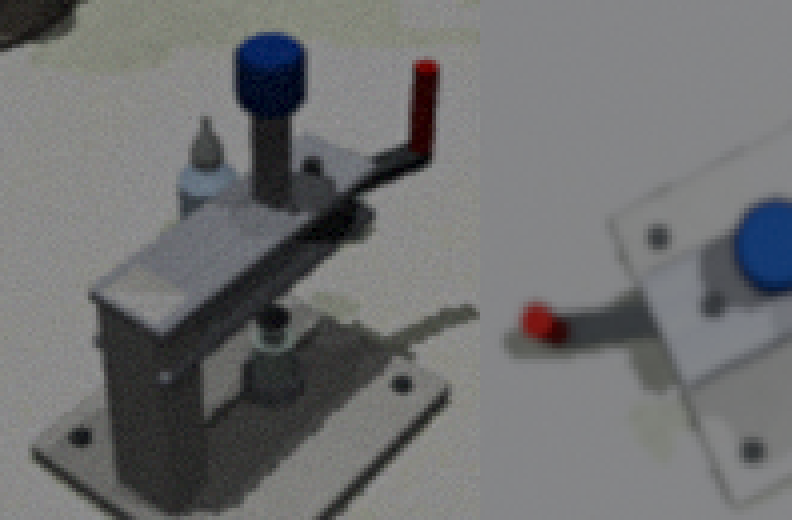

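The crops show the knob body in scene at about (252,163) and the pin standing above the lever end. In the top view the pin's top is at (192,207). Checks:
- **Base:** it measures 176 x 146 mm, against 180 x 150 given.
- **Stand origin:** about (527,48), with y pointing at about -65°.
- **Pin radius:** 69 mm, against 70 given, with the clamp at about 0.3 rad.

I'll move above the knob with the jaws shut.

Emit:
{"api": "play_rows", "payload": {
  "commands": [
    {"x": -0.03,"y": -0.02,"z": -0.03,"twist": 4},
    {"x": -0.07,"y": -0.047,"z": -0.05,"twist": 12},
    {"x": -0.11,"y": -0.073,"z": -0.05,"twist": 20},
    {"x": -0.15,"y": -0.1,"z": -0.05,"twist": 28},
    {"x": -0.19,"y": -0.127,"z": -0.05,"twist": 36},
    {"x": -0.23,"y": -0.154,"z": -0.05,"twist": 44},
    {"x": -0.27,"y": -0.18,"z": -0.05,"twist": 52},
    {"x": -0.31,"y": -0.207,"z": -0.05,"twist": 58}
  ],
  "jaw": 1
}}

```text
time: 0.9
tool_pos: [388.5, 214.8, 301.6]
tcp_rot: [-3.142, -0.0, 1.835]
contact_force: [-0.0, 0.6, -1.3]
grip_width: 32.3
finger_force: 0.0
```

Run:
```python
from h import *
S=np.load('pics/scene.npy',allow_pickle=True).item()
def zat(u,v,xy=(527.3,48.3)):
    e,d=ray(S,u,v); s=((np.array(xy)-e[:2])@d[:2])/(d[:2]@d[:2]); p=e+s*d; return p.round(1)
print('knob body',zat(252.2,163.5),'top el',zat(252.3,156.5),'sil top',zat(252.3,153),'bot',zat(252.3,175))
for v in range(219,250,2): print(v,zat(253.5,v)[2],S['pixels'][v,252:256].mean(0).round())
o=bot.get_obs();yaw=o['tcp_rot'][2];p=o['tool_pos'];d=np.array([527.3,48.4])-p[:2]
print(p,o['tcp_rot'],d@[np.cos(yaw),np.sin(yaw)],d@[np.sin(yaw),-np.cos(yaw)],np.degrees(yaw),o['contact_force'])
```

```text
knob body [528.3  50.5 220.5] top el [528.4  50.8 235.8] sil top [528.5  50.9 243.4] bot [528.3  50.5 194.3]
219 80.7 [60. 61. 59.]
221 74.9 [49. 50. 51.]
223 69.1 [14. 16. 18.]
225 63.3 [15. 13. 20.]
227 57.4 [36. 36. 38.]
229 51.4 [38. 41. 40.]
231 45.4 [66. 74. 72.]
233 39.3 [60. 65. 64.]
235 33.2 [40. 46. 42.]
237 27.0 [44. 46. 44.]
239 20.7 [39. 45. 43.]
241 14.4 [43. 46. 50.]
243 8.0 [39. 39. 40.]
245 1.5 [32. 35. 36.]
247 -5.0 [46. 47. 46.]
249 -11.6 [53. 53. 50.]
[388.46932935 214.83616472 301.62467774] [-3.14150942e+00 -1.65508392e-04  1.83521202e+00] -196.93448244950713 90.50835134553066 105.1499030523698 [-0.00744592  0.56285415 -1.26449763]
```

Emit:
{"api": "play_rows", "payload": {
  "commands": [
    {"x": -0.04,"y": 0.018,"z": 0.0,"twist": 2},
    {"x": -0.08,"y": 0.036,"z": 0.0,"twist": 4},
    {"x": -0.12,"y": 0.054,"z": 0.0,"twist": 6},
    {"x": -0.16,"y": 0.073,"z": 0,"twist": 8},
    {"x": -0.19,"y": 0.087,"z": 0,"twist": 8},
    {"x": -0.197,"y": 0.0905,"z": 0.01,"twist": 8},
    {"x": -0.197,"y": 0.0905,"z": 0.025,"twist": 8},
    {"x": -0.197,"y": 0.0905,"z": 0.03,"twist": 8}
  ]
}}

```text
time: 1.7
tool_pos: [526.3, 51.1, 269.5]
tcp_rot: [-3.138, -0.001, 1.701]
contact_force: [-0.2, -0.6, -0.5]
grip_width: 0.7
finger_force: 0.0
```

Run:
```python
from h import *
for n in("top","scene"):
    c=bot.capture(n); np.save(f'pics/{n}2.npy',c,allow_pickle=True)
    cv2.imwrite(f'pics/{n}2.png',cv2.resize(c['pixels'][110:250,180:320,::-1],None,fx=4,fy=4,interpolation=3))
a,b=[cv2.imread(f'pics/{n}2.png')[:,:396] for n in("top","scene")]
cv2.imwrite('pics/both2.png',np.hstack([a,b]))
o=bot.get_obs();print(o['tool_pos'],o['tcp_rot'],o['contact_force'],o['grip_width'])
```

```text
[526.49408552  51.44663932 270.69653295] [-3.13904109e+00 -7.38013443e-04  1.70162173e+00] [-0.44467627  0.17432792  0.09120071] 0.5582141709932191
```

View pics/both2.png

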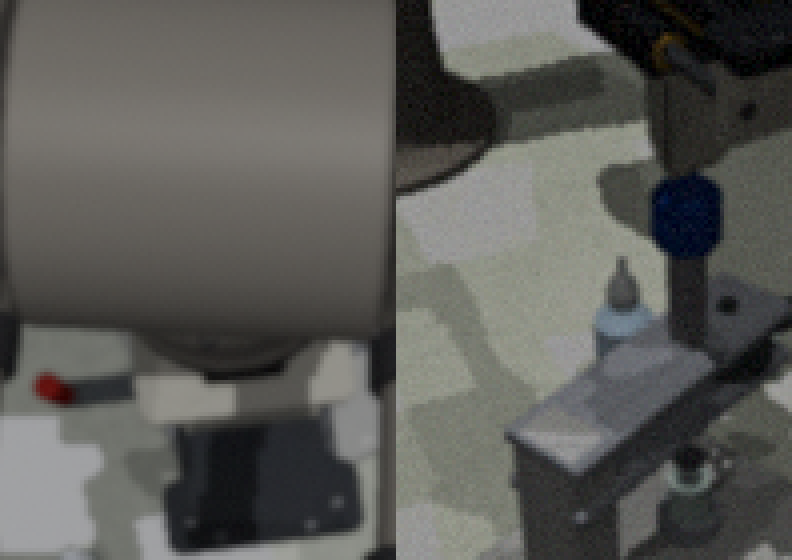

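The right crop (scene) shows the fingertips centred just above the knob, and the left crop (top) shows the pin still in its place. I'll descend onto the knob now.

Emit:
{"api": "play_rows", "payload": {
  "commands": [
    {"x": 0,"y": 0,"z": 0.004,"twist": 0},
    {"x": 0,"y": 0,"z": 0.007,"twist": 0},
    {"x": 0,"y": 0,"z": 0.009,"twist": 0},
    {"x": 0,"y": 0,"z": 0.011,"twist": 0},
    {"x": 0,"y": 0,"z": 0.013,"twist": 0},
    {"x": 0,"y": 0,"z": 0.015,"twist": 0},
    {"x": 0,"y": 0,"z": 0.016,"twist": 0},
    {"x": 0,"y": 0,"z": 0.017,"twist": 0}
  ]
}}

```text
time: 2.6
tool_pos: [527.5, 50.9, 254.8]
tcp_rot: [3.141, -0.0, 1.701]
contact_force: [-0.8, 2.4, 3.2]
grip_width: 0.2
finger_force: 1.2
```

```bash
python3 -c "
from plant import bot
o=bot.get_obs();print(o['tool_pos'],o['contact_force'],o['moment'])"
```

```text
[527.46749246  50.93683936 254.75051286] [-0.77778054  2.3835001   3.23260319] [0.10276693 0.15234531 0.03980641]
```

Emit:
{"api": "play_rows", "payload": {
  "commands": [
    {"x": 0,"y": 0,"z": 0.001,"twist": 0},
    {"x": 0,"y": 0,"z": 0.002,"twist": 0},
    {"x": 0,"y": 0,"z": 0.003,"twist": 0},
    {"x": 0,"y": 0,"z": 0.0035,"twist": 0},
    {"x": 0,"y": 0,"z": 0.004,"twist": 0},
    {"x": 0,"y": 0,"z": 0.0045,"twist": 0},
    {"x": 0,"y": 0,"z": 0.0045,"twist": 0},
    {"x": 0,"y": 0,"z": 0.0045,"twist": 0}
  ]
}}

```text
time: 3.4
tool_pos: [527.5, 50.7, 250.1]
tcp_rot: [-3.142, 0.0, 1.701]
contact_force: [1.1, 1.8, 2.5]
grip_width: 0.3
finger_force: 0.6
```

Emit:
{"api": "play_rows", "payload": {
  "commands": [
    {"x": 0,"y": 0,"z": 0.0001,"twist": 0},
    {"x": 0,"y": 0,"z": 0.0002,"twist": 0},
    {"x": 0,"y": 0,"z": 0.0003,"twist": 0},
    {"x": 0,"y": 0,"z": 0.0004,"twist": 0},
    {"x": 0,"y": 0,"z": 0.0005,"twist": 0},
    {"x": 0,"y": 0,"z": 0.0006,"twist": 0},
    {"x": 0,"y": 0,"z": 0.0006,"twist": 0},
    {"x": 0,"y": 0,"z": 0.0006,"twist": 0}
  ]
}}

```text
time: 4.2
tool_pos: [527.5, 50.7, 249.6]
tcp_rot: [3.141, 0.0, 1.701]
contact_force: [0.4, -0.3, 1.5]
grip_width: 0.2
finger_force: 1.1
```

Emit:
{"api": "play_rows", "payload": {
  "commands": [
    {"x": 0,"y": 0,"z": 0.0001,"twist": 0},
    {"x": 0,"y": 0,"z": 0.0002,"twist": 0},
    {"x": 0,"y": 0,"z": 0.0003,"twist": 0},
    {"x": 0,"y": 0,"z": 0.0004,"twist": 0},
    {"x": 0,"y": 0,"z": 0.0005,"twist": 0},
    {"x": 0,"y": 0,"z": 0.0006,"twist": 0},
    {"x": 0,"y": 0,"z": 0.0007,"twist": 0},
    {"x": 0,"y": 0,"z": 0.0007,"twist": 0}
  ]
}}

```text
time: 5.0
tool_pos: [527.5, 50.8, 248.9]
tcp_rot: [3.142, 0.0, 1.701]
contact_force: [0.1, -1.2, 1.9]
grip_width: 0.6
finger_force: 1.1
```

Emit:
{"api": "play_rows", "payload": {
  "commands": [
    {"x": 0,"y": 0,"z": 0.0001,"twist": 0},
    {"x": 0,"y": 0,"z": 0.0002,"twist": 0},
    {"x": 0,"y": 0,"z": 0.0003,"twist": 0},
    {"x": 0,"y": 0,"z": 0.0004,"twist": 0},
    {"x": 0,"y": 0,"z": 0.0005,"twist": 0},
    {"x": 0,"y": 0,"z": 0.0006,"twist": 0},
    {"x": 0,"y": 0,"z": 0.0007,"twist": 0},
    {"x": 0,"y": 0,"z": 0.0007,"twist": 0}
  ]
}}

```text
time: 5.8
tool_pos: [527.4, 50.8, 248.2]
tcp_rot: [3.141, 0.0, 1.701]
contact_force: [-0.6, -1.2, 3.1]
grip_width: 0.4
finger_force: 1.1
```

Emit:
{"api": "play_rows", "payload": {
  "commands": [
    {"x": 0,"y": 0,"z": 0.0001,"twist": 0},
    {"x": 0,"y": 0,"z": 0.0002,"twist": 0},
    {"x": 0,"y": 0,"z": 0.0003,"twist": 0},
    {"x": 0,"y": 0,"z": 0.0004,"twist": 0},
    {"x": 0,"y": 0,"z": 0.0005,"twist": 0},
    {"x": 0,"y": 0,"z": 0.0005,"twist": 0},
    {"x": 0,"y": 0,"z": 0.0005,"twist": 0},
    {"x": 0,"y": 0,"z": 0.0005,"twist": 0}
  ]
}}

```text
time: 6.6
tool_pos: [527.4, 50.8, 247.7]
tcp_rot: [3.142, -0.0, 1.701]
contact_force: [0.0, -1.5, 2.0]
grip_width: 0.6
finger_force: 1.0
```

Emit:
{"api": "play_rows", "payload": {
  "commands": [
    {"x": 0,"y": 0,"z": 0.0001,"twist": 0},
    {"x": 0,"y": 0,"z": 0.0002,"twist": 0},
    {"x": 0,"y": 0,"z": 0.0003,"twist": 0},
    {"x": 0,"y": 0,"z": 0.0004,"twist": 0},
    {"x": 0,"y": 0,"z": 0.0005,"twist": 0},
    {"x": 0,"y": 0,"z": 0.0006,"twist": 0},
    {"x": 0,"y": 0,"z": 0.0007,"twist": 0},
    {"x": 0,"y": 0,"z": 0.0007,"twist": 0}
  ]
}}

```text
time: 7.4
tool_pos: [527.4, 50.8, 247.0]
tcp_rot: [3.142, -0.0, 1.701]
contact_force: [0.9, -2.1, 1.6]
grip_width: 0.3
finger_force: 1.1
```

Emit:
{"api": "play_rows", "payload": {
  "commands": [
    {"x": 0,"y": 0,"z": 0.0001,"twist": 0},
    {"x": 0,"y": 0,"z": 0.0002,"twist": 0},
    {"x": 0,"y": 0,"z": 0.0003,"twist": 0},
    {"x": 0,"y": 0,"z": 0.0004,"twist": 0},
    {"x": 0,"y": 0,"z": 0.0005,"twist": 0},
    {"x": 0,"y": 0,"z": 0.0006,"twist": 0},
    {"x": 0,"y": 0,"z": 0.0007,"twist": 0},
    {"x": 0,"y": 0,"z": 0.0007,"twist": 0}
  ]
}}

```text
time: 8.2
tool_pos: [527.4, 50.8, 246.3]
tcp_rot: [3.142, -0.0, 1.701]
contact_force: [1.1, -2.4, 1.9]
grip_width: 0.4
finger_force: 1.1
```

Emit:
{"api": "play_rows", "payload": {
  "commands": [
    {"x": 0,"y": 0,"z": 0.0001,"twist": 0},
    {"x": 0,"y": 0,"z": 0.0002,"twist": 0},
    {"x": 0,"y": 0,"z": 0.0003,"twist": 0},
    {"x": 0,"y": 0,"z": 0.0004,"twist": 0},
    {"x": 0,"y": 0,"z": 0.0005,"twist": 0},
    {"x": 0,"y": 0,"z": 0.0006,"twist": 0},
    {"x": 0,"y": 0,"z": 0.0007,"twist": 0},
    {"x": 0,"y": 0,"z": 0.0007,"twist": 0}
  ]
}}

```text
time: 9.0
tool_pos: [527.4, 50.8, 245.6]
tcp_rot: [3.142, -0.0, 1.701]
contact_force: [1.0, -1.2, 2.0]
grip_width: 0.4
finger_force: 1.1
```

Emit:
{"api": "play_rows", "payload": {
  "commands": [
    {"x": 0,"y": 0,"z": 0.0001,"twist": 0},
    {"x": 0,"y": 0,"z": 0.0002,"twist": 0},
    {"x": 0,"y": 0,"z": 0.0003,"twist": 0},
    {"x": 0,"y": 0,"z": 0.0004,"twist": 0},
    {"x": 0,"y": 0,"z": 0.0005,"twist": 0},
    {"x": 0,"y": 0,"z": 0.0006,"twist": 0},
    {"x": 0,"y": 0,"z": 0.0007,"twist": 0},
    {"x": 0,"y": 0,"z": 0.0007,"twist": 0}
  ]
}}

```text
time: 9.8
tool_pos: [527.4, 50.8, 244.9]
tcp_rot: [3.142, -0.0, 1.701]
contact_force: [0.1, -1.1, 3.7]
grip_width: 0.7
finger_force: 1.1
```

Emit:
{"api": "play_rows", "payload": {
  "commands": [
    {"x": 0,"y": 0,"z": 0.0,"twist": 0},
    {"x": 0,"y": 0,"z": 0.0,"twist": 0},
    {"x": 0,"y": 0,"z": 0.0001,"twist": 0},
    {"x": 0,"y": 0,"z": 0.0002,"twist": 0},
    {"x": 0,"y": 0,"z": 0.0003,"twist": 0},
    {"x": 0,"y": 0,"z": 0.0003,"twist": 0},
    {"x": 0,"y": 0,"z": 0.0003,"twist": 0},
    {"x": 0,"y": 0,"z": 0.0003,"twist": 0}
  ]
}}

```text
time: 10.6
tool_pos: [527.4, 50.8, 244.6]
tcp_rot: [3.142, -0.0, 1.701]
contact_force: [0.9, -1.4, 1.7]
grip_width: 0.1
finger_force: 1.1
```

Not touching yet; that reading was noise.

Emit:
{"api": "play_rows", "payload": {
  "commands": [
    {"x": 0,"y": 0,"z": 0.0001,"twist": 0},
    {"x": 0,"y": 0,"z": 0.0002,"twist": 0},
    {"x": 0,"y": 0,"z": 0.0003,"twist": 0},
    {"x": 0,"y": 0,"z": 0.0004,"twist": 0},
    {"x": 0,"y": 0,"z": 0.0005,"twist": 0},
    {"x": 0,"y": 0,"z": 0.0006,"twist": 0},
    {"x": 0,"y": 0,"z": 0.0007,"twist": 0},
    {"x": 0,"y": 0,"z": 0.0007,"twist": 0}
  ]
}}

```text
time: 11.4
tool_pos: [527.4, 50.8, 243.9]
tcp_rot: [3.142, -0.0, 1.701]
contact_force: [1.2, -1.9, 0.8]
grip_width: 0.2
finger_force: 1.1
```

Emit:
{"api": "play_rows", "payload": {
  "commands": [
    {"x": 0,"y": 0,"z": 0.0001,"twist": 0},
    {"x": 0,"y": 0,"z": 0.0002,"twist": 0},
    {"x": 0,"y": 0,"z": 0.0003,"twist": 0},
    {"x": 0,"y": 0,"z": 0.0004,"twist": 0},
    {"x": 0,"y": 0,"z": 0.0005,"twist": 0},
    {"x": 0,"y": 0,"z": 0.0006,"twist": 0},
    {"x": 0,"y": 0,"z": 0.0007,"twist": 0},
    {"x": 0,"y": 0,"z": 0.0007,"twist": 0}
  ]
}}

```text
time: 12.2
tool_pos: [527.5, 50.8, 243.2]
tcp_rot: [3.141, -0.0, 1.701]
contact_force: [0.7, -1.7, 1.8]
grip_width: 0.5
finger_force: 1.1
```

Emit:
{"api": "play_rows", "payload": {
  "commands": [
    {"x": 0,"y": 0,"z": 0.0001,"twist": 0},
    {"x": 0,"y": 0,"z": 0.0002,"twist": 0},
    {"x": 0,"y": 0,"z": 0.0003,"twist": 0},
    {"x": 0,"y": 0,"z": 0.0004,"twist": 0},
    {"x": 0,"y": 0,"z": 0.0005,"twist": 0},
    {"x": 0,"y": 0,"z": 0.0006,"twist": 0},
    {"x": 0,"y": 0,"z": 0.0007,"twist": 0},
    {"x": 0,"y": 0,"z": 0.0007,"twist": 0}
  ]
}}

```text
time: 13.0
tool_pos: [527.4, 50.8, 242.5]
tcp_rot: [3.142, -0.0, 1.701]
contact_force: [0.8, -0.8, 3.0]
grip_width: 0.6
finger_force: 1.1
```

Emit:
{"api": "play_rows", "payload": {
  "commands": [
    {"x": 0,"y": 0,"z": 0.0001,"twist": 0},
    {"x": 0,"y": 0,"z": 0.0002,"twist": 0},
    {"x": 0,"y": 0,"z": 0.0003,"twist": 0},
    {"x": 0,"y": 0,"z": 0.0004,"twist": 0},
    {"x": 0,"y": 0,"z": 0.0005,"twist": 0},
    {"x": 0,"y": 0,"z": 0.0005,"twist": 0},
    {"x": 0,"y": 0,"z": 0.0005,"twist": 0},
    {"x": 0,"y": 0,"z": 0.0005,"twist": 0}
  ]
}}

```text
time: 13.8
tool_pos: [527.4, 50.8, 242.0]
tcp_rot: [3.142, -0.0, 1.701]
contact_force: [0.2, -1.2, 2.1]
grip_width: 0.5
finger_force: 1.0
```

Emit:
{"api": "play_rows", "payload": {
  "commands": [
    {"x": 0,"y": 0,"z": 0.0001,"twist": 0},
    {"x": 0,"y": 0,"z": 0.0002,"twist": 0},
    {"x": 0,"y": 0,"z": 0.0003,"twist": 0},
    {"x": 0,"y": 0,"z": 0.0004,"twist": 0},
    {"x": 0,"y": 0,"z": 0.0005,"twist": 0},
    {"x": 0,"y": 0,"z": 0.0006,"twist": 0},
    {"x": 0,"y": 0,"z": 0.0007,"twist": 0},
    {"x": 0,"y": 0,"z": 0.0007,"twist": 0}
  ]
}}

```text
time: 14.6
tool_pos: [527.4, 50.8, 241.3]
tcp_rot: [-3.142, -0.0, 1.701]
contact_force: [1.5, -1.7, 2.1]
grip_width: 0.4
finger_force: 1.1
```

Emit:
{"api": "play_rows", "payload": {
  "commands": [
    {"x": 0,"y": 0,"z": 0.0001,"twist": 0},
    {"x": 0,"y": 0,"z": 0.0002,"twist": 0},
    {"x": 0,"y": 0,"z": 0.0003,"twist": 0},
    {"x": 0,"y": 0,"z": 0.0004,"twist": 0},
    {"x": 0,"y": 0,"z": 0.0005,"twist": 0},
    {"x": 0,"y": 0,"z": 0.0006,"twist": 0},
    {"x": 0,"y": 0,"z": 0.0007,"twist": 0},
    {"x": 0,"y": 0,"z": 0.0007,"twist": 0}
  ]
}}

```text
time: 15.4
tool_pos: [527.4, 50.8, 240.6]
tcp_rot: [3.142, -0.0, 1.701]
contact_force: [1.6, -1.7, 1.0]
grip_width: 0.3
finger_force: 1.1
```

Emit:
{"api": "play_rows", "payload": {
  "commands": [
    {"x": 0,"y": 0,"z": 0.0001,"twist": 0},
    {"x": 0,"y": 0,"z": 0.0002,"twist": 0},
    {"x": 0,"y": 0,"z": 0.0003,"twist": 0},
    {"x": 0,"y": 0,"z": 0.0004,"twist": 0},
    {"x": 0,"y": 0,"z": 0.0005,"twist": 0},
    {"x": 0,"y": 0,"z": 0.0006,"twist": 0},
    {"x": 0,"y": 0,"z": 0.0007,"twist": 0},
    {"x": 0,"y": 0,"z": 0.0007,"twist": 0}
  ]
}}

```text
time: 16.2
tool_pos: [527.4, 50.8, 239.9]
tcp_rot: [3.142, -0.0, 1.701]
contact_force: [0.6, -1.7, 1.5]
grip_width: 0.4
finger_force: 1.1
```

Run:
```python
from h import *
c=bot.capture("scene"); a=np.load('pics/scene2.npy',allow_pickle=True).item()['pixels']
print(bot.get_obs()['contact_force'])
f=lambda p:cv2.resize(p[145:245,215:275,::-1],None,fx=6,fy=6,interpolation=3)
cv2.imwrite('pics/s3.png',np.hstack([f(a),f(c['pixels'])]))
```

```text
[ 0.1630356  -2.16207162  2.94023322]
```

View pics/s3.png

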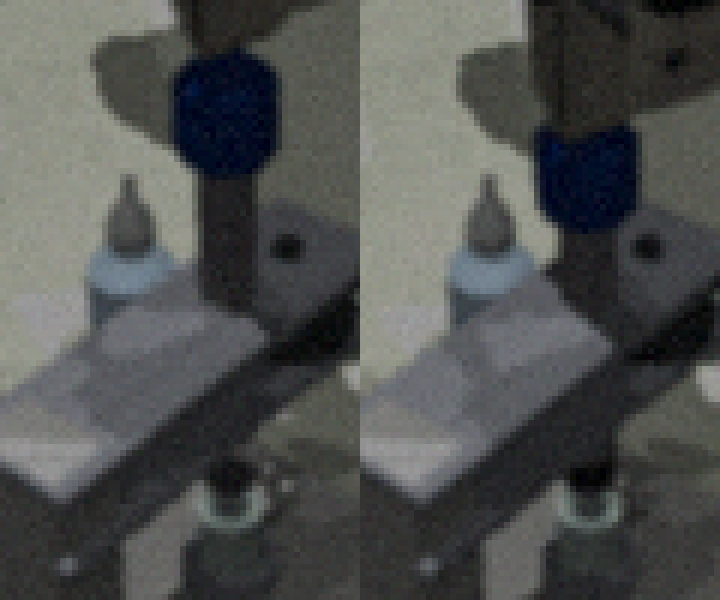

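The knob has come down with the fingers (right half, knob at about row 180), and the foot is now close to the stopper (row 490). I'll keep feeling downwards.

Emit:
{"api": "play_rows", "payload": {
  "commands": [
    {"x": 0,"y": 0,"z": 0.0001,"twist": 0},
    {"x": 0,"y": 0,"z": 0.0002,"twist": 0},
    {"x": 0,"y": 0,"z": 0.0003,"twist": 0},
    {"x": 0,"y": 0,"z": 0.0004,"twist": 0},
    {"x": 0,"y": 0,"z": 0.0005,"twist": 0},
    {"x": 0,"y": 0,"z": 0.0005,"twist": 0},
    {"x": 0,"y": 0,"z": 0.0005,"twist": 0},
    {"x": 0,"y": 0,"z": 0.0005,"twist": 0}
  ]
}}

```text
time: 17.05
tool_pos: [527.4, 50.8, 239.4]
tcp_rot: [3.142, -0.0, 1.701]
contact_force: [0.9, -1.0, 1.3]
grip_width: 0.4
finger_force: 1.0
```

Emit:
{"api": "play_rows", "payload": {
  "commands": [
    {"x": 0,"y": 0,"z": 0.0001,"twist": 0},
    {"x": 0,"y": 0,"z": 0.0002,"twist": 0},
    {"x": 0,"y": 0,"z": 0.0003,"twist": 0},
    {"x": 0,"y": 0,"z": 0.0004,"twist": 0},
    {"x": 0,"y": 0,"z": 0.0005,"twist": 0},
    {"x": 0,"y": 0,"z": 0.0006,"twist": 0},
    {"x": 0,"y": 0,"z": 0.0006,"twist": 0},
    {"x": 0,"y": 0,"z": 0.0006,"twist": 0}
  ]
}}

```text
time: 17.85
tool_pos: [527.4, 50.8, 238.8]
tcp_rot: [3.142, -0.0, 1.701]
contact_force: [1.3, -1.4, 2.2]
grip_width: 0.3
finger_force: 1.1
```

Emit:
{"api": "play_rows", "payload": {
  "commands": [
    {"x": 0,"y": 0,"z": 0.0001,"twist": 0},
    {"x": 0,"y": 0,"z": 0.0002,"twist": 0},
    {"x": 0,"y": 0,"z": 0.0003,"twist": 0},
    {"x": 0,"y": 0,"z": 0.0004,"twist": 0},
    {"x": 0,"y": 0,"z": 0.0005,"twist": 0},
    {"x": 0,"y": 0,"z": 0.0006,"twist": 0},
    {"x": 0,"y": 0,"z": 0.0006,"twist": 0},
    {"x": 0,"y": 0,"z": 0.0006,"twist": 0}
  ]
}}

```text
time: 18.65
tool_pos: [527.5, 50.8, 238.4]
tcp_rot: [3.141, -0.0, 1.701]
contact_force: [0.6, -1.9, 4.7]
grip_width: 0.6
finger_force: 2.5
```

Contact: the finger force jumped from 1.1 to 2.5 N and the tool lagged its command. I'll hold to confirm.

Emit:
{"api": "play_rows", "payload": {
  "commands": [
    {"x": 0,"y": 0,"z": 0,"twist": 0},
    {"x": 0,"y": 0,"z": 0,"twist": 0},
    {"x": 0,"y": 0,"z": 0,"twist": 0},
    {"x": 0,"y": 0,"z": 0,"twist": 0},
    {"x": 0,"y": 0,"z": 0,"twist": 0},
    {"x": 0,"y": 0,"z": 0,"twist": 0},
    {"x": 0,"y": 0,"z": 0,"twist": 0},
    {"x": 0,"y": 0,"z": 0,"twist": 0}
  ]
}}

```text
time: 19.45
tool_pos: [527.5, 50.8, 238.4]
tcp_rot: [3.141, -0.0, 1.701]
contact_force: [0.1, -1.8, 5.1]
grip_width: 0.1
finger_force: 2.5
```

Emit:
{"api": "play_rows", "payload": {
  "commands": [
    {"x": 0,"y": 0,"z": -0.005,"twist": 0},
    {"x": 0,"y": 0,"z": -0.025,"twist": 0},
    {"x": 0.01,"y": -0.001,"z": -0.03,"twist": 0},
    {"x": 0.035,"y": -0.003,"z": -0.03,"twist": 0},
    {"x": 0.065,"y": -0.006,"z": -0.02,"twist": 0},
    {"x": 0.09,"y": -0.01,"z": 0,"twist": 0},
    {"x": 0.097,"y": -0.01,"z": 0.008,"twist": 0},
    {"x": 0.097,"y": -0.01,"z": 0.015,"twist": 0}
  ],
  "jaw": 0.66
}}

```text
time: 20.25
tool_pos: [504.3, 146.8, 222.3]
tcp_rot: [-3.14, -0.0, 1.703]
contact_force: [0.8, -0.4, 0.8]
grip_width: 31.2
finger_force: 0.0
```

Run:
```python
from h import *
c=bot.capture("scene");w=bot.capture("wrist")
o=bot.get_obs();print(o['tool_pos'],o['contact_force'],o['grip_width'])
f=lambda p:cv2.resize(p[130:250,215:325,::-1],None,fx=3.6,fy=3.6,interpolation=3)
cv2.imwrite('pics/s4.png',np.hstack([f(c['pixels']),cv2.resize(w['pixels'][:,:,::-1],(400,432))]))
```

```text
[504.69634596 145.34929143 222.35600627] [-0.08598751  0.28891049  0.13332966] 31.194236247902754
```

View pics/s4.png

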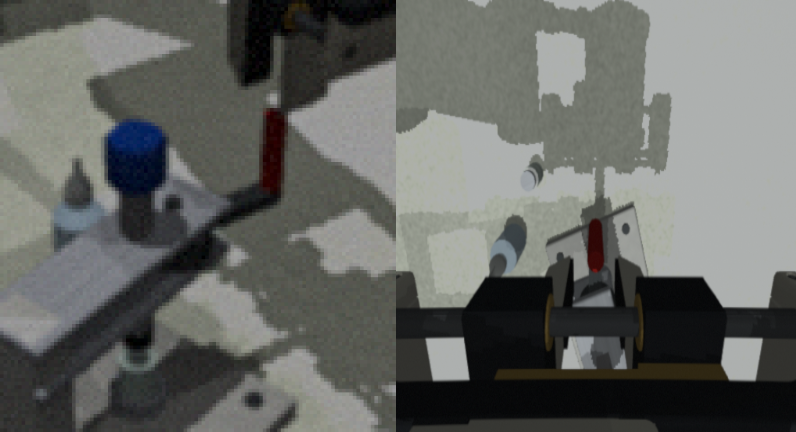

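The wrist view on the right shows the pin, at column 595, centred between the two fingers at columns 567 and 622. The left half shows the foot resting on the vial. I'll descend around the pin.

Emit:
{"api": "play_rows", "payload": {
  "commands": [
    {"x": 0,"y": 0,"z": 0.005,"twist": 0},
    {"x": 0,"y": 0,"z": 0.01,"twist": 0},
    {"x": 0,"y": 0,"z": 0.015,"twist": 0},
    {"x": 0,"y": 0,"z": 0.02,"twist": 0},
    {"x": 0,"y": 0,"z": 0.025,"twist": 0},
    {"x": 0,"y": 0,"z": 0.029,"twist": 0},
    {"x": 0,"y": 0,"z": 0.029,"twist": 0},
    {"x": 0,"y": 0,"z": 0.029,"twist": 0}
  ]
}}

```text
time: 21.15
tool_pos: [505.0, 145.7, 194.2]
tcp_rot: [3.142, -0.0, 1.701]
contact_force: [0.6, -0.0, 0.1]
grip_width: 31.2
finger_force: 0.0
```

Run:
```python
import numpy as np
# arc: offsets in tool frame (tool x radial out, y=tangential cw), from pin angle 97.2deg; extra 9mm lead (cage clearance)
for t in range(0,85,6):
    a=np.radians(t); print(t,(70*np.cos(a)-70).round(1),(70*np.sin(a)).round(1))
```

```text
0 0.0 0.0
6 -0.4 7.3
12 -1.5 14.6
18 -3.4 21.6
24 -6.1 28.5
30 -9.4 35.0
36 -13.4 41.1
42 -18.0 46.8
48 -23.2 52.0
54 -28.9 56.6
60 -35.0 60.6
66 -41.5 63.9
72 -48.4 66.6
78 -55.4 68.5
84 -62.7 69.6
```

Emit:
{"api": "play_rows", "payload": {
  "commands": [
    {"x": -0.0004,"y": 0.0073,"z": 0,"twist": 6},
    {"x": -0.0015,"y": 0.0146,"z": 0,"twist": 12},
    {"x": -0.0034,"y": 0.0216,"z": 0,"twist": 18},
    {"x": -0.0061,"y": 0.0285,"z": 0,"twist": 24},
    {"x": -0.0094,"y": 0.035,"z": 0,"twist": 30},
    {"x": -0.0134,"y": 0.0411,"z": 0,"twist": 36},
    {"x": -0.0134,"y": 0.0411,"z": 0,"twist": 36},
    {"x": -0.0134,"y": 0.0411,"z": 0,"twist": 36}
  ]
}}

```text
time: 21.95
tool_pos: [547.4, 137.7, 194.3]
tcp_rot: [3.141, -0.0, 1.075]
contact_force: [0.6, 0.1, -0.1]
grip_width: 31.2
finger_force: 0.0
```

Emit:
{"api": "play_rows", "payload": {
  "commands": [
    {"x": -0.0004,"y": 0.0073,"z": 0,"twist": 6},
    {"x": -0.0015,"y": 0.0146,"z": 0,"twist": 12},
    {"x": -0.0034,"y": 0.0216,"z": 0,"twist": 18},
    {"x": -0.0061,"y": 0.0285,"z": 0,"twist": 24},
    {"x": -0.0094,"y": 0.035,"z": 0,"twist": 30},
    {"x": -0.0094,"y": 0.035,"z": 0,"twist": 30},
    {"x": -0.0094,"y": 0.035,"z": 0,"twist": 30},
    {"x": -0.0094,"y": 0.035,"z": 0,"twist": 30}
  ]
}}

```text
time: 22.75
tool_pos: [573.5, 112.9, 194.3]
tcp_rot: [3.141, -0.0, 0.552]
contact_force: [-0.8, 0.4, -0.2]
grip_width: 31.2
finger_force: 0.3
```

Run:
```python
from h import *
c=bot.capture("scene");w=bot.capture("wrist")
o=bot.get_obs();print(o['tool_pos'],o['contact_force'],o['grip_width'])
f=lambda p:cv2.resize(p[130:250,215:325,::-1],None,fx=3.6,fy=3.6,interpolation=3)
cv2.imwrite('pics/s5.png',np.hstack([f(c['pixels']),cv2.resize(w['pixels'][:,:,::-1],(400,432))]))
```

```text
[573.54818539 112.90838857 194.27021455] [-1.7189008   0.11475501 -0.2633989 ] 31.33004599232166
```

View pics/s5.png

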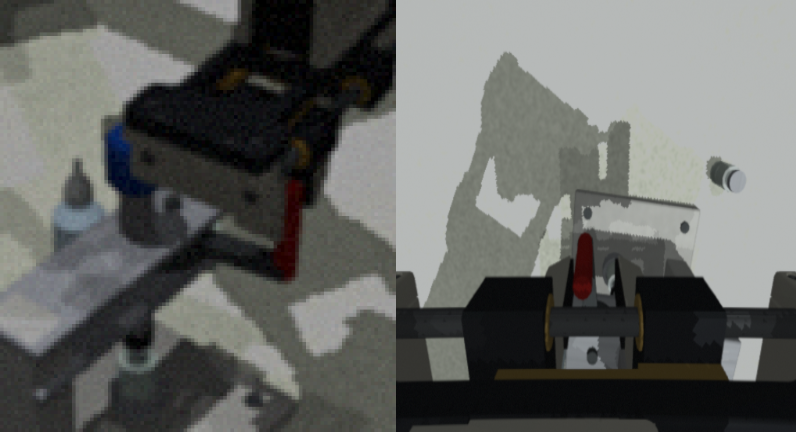

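The wrist view shows the pin, at column 583, against the trailing finger, and the lever has swung nearly round. I'll go a few degrees further and watch the force.

Emit:
{"api": "play_rows", "payload": {
  "commands": [
    {"x": -0.0001,"y": 0.0012,"z": 0,"twist": 1},
    {"x": -0.0001,"y": 0.0024,"z": 0,"twist": 2},
    {"x": -0.0001,"y": 0.0037,"z": 0,"twist": 3},
    {"x": -0.0002,"y": 0.0049,"z": 0,"twist": 4},
    {"x": -0.0003,"y": 0.0061,"z": 0,"twist": 5},
    {"x": -0.0003,"y": 0.0061,"z": 0,"twist": 5},
    {"x": -0.0003,"y": 0.0061,"z": 0,"twist": 5},
    {"x": -0.0003,"y": 0.0061,"z": 0,"twist": 5}
  ]
}}

```text
time: 23.65
tool_pos: [576.8, 107.1, 194.2]
tcp_rot: [3.141, -0.0, 0.462]
contact_force: [-1.3, 1.4, 1.2]
grip_width: 31.1
finger_force: 1.1
```

Emit:
{"api": "play_rows", "payload": {
  "commands": [
    {"x": 0,"y": 0.0005,"z": 0,"twist": 0},
    {"x": 0,"y": 0.001,"z": 0,"twist": 0},
    {"x": 0,"y": 0.0015,"z": 0,"twist": 1},
    {"x": 0,"y": 0.002,"z": 0,"twist": 1},
    {"x": 0,"y": 0.0025,"z": 0,"twist": 2},
    {"x": 0,"y": 0.003,"z": 0,"twist": 2},
    {"x": 0,"y": 0.003,"z": 0,"twist": 2},
    {"x": 0,"y": 0.003,"z": 0,"twist": 2}
  ]
}}

```text
time: 24.45
tool_pos: [577.7, 105.0, 194.2]
tcp_rot: [-3.141, 0.0, 0.427]
contact_force: [-3.3, 3.1, 1.8]
grip_width: 31.7
finger_force: 2.8
```

The force is rising and the tool lags its command, so the lever is at its end stop. I'll back off and lift clear.

Emit:
{"api": "play_rows", "payload": {
  "commands": [
    {"x": 0,"y": -0.003,"z": 0,"twist": 0},
    {"x": 0,"y": -0.006,"z": 0,"twist": 0},
    {"x": 0,"y": -0.009,"z": 0,"twist": 0},
    {"x": 0,"y": -0.009,"z": 0,"twist": 0},
    {"x": 0,"y": -0.009,"z": -0.015,"twist": 0},
    {"x": 0,"y": -0.009,"z": -0.045,"twist": 0},
    {"x": 0,"y": -0.009,"z": -0.09,"twist": 0},
    {"x": 0,"y": -0.009,"z": -0.12,"twist": 0}
  ]
}}

```text
time: 25.25
tool_pos: [574.7, 112.8, 317.2]
tcp_rot: [3.14, -0.003, 0.427]
contact_force: [0.3, 0.8, -0.3]
grip_width: 30.9
finger_force: 0.0
```

Emit:
{"api": "play_rows", "payload": {
  "commands": [
    {"x": 0.03,"y": 0,"z": 0,"twist": 0},
    {"x": 0.06,"y": 0,"z": 0,"twist": 0},
    {"x": 0.09,"y": 0,"z": 0,"twist": 0},
    {"x": 0.11,"y": 0,"z": 0,"twist": 0},
    {"x": 0.12,"y": 0,"z": 0,"twist": 0},
    {"x": 0.12,"y": 0,"z": 0,"twist": 0},
    {"x": 0.12,"y": 0,"z": 0,"twist": 0},
    {"x": 0.12,"y": 0,"z": 0,"twist": 0}
  ]
}}

```text
time: 26.05
tool_pos: [683.0, 162.2, 314.6]
tcp_rot: [3.141, -0.0, 0.426]
contact_force: [-0.1, 0.0, -0.8]
grip_width: 31.3
finger_force: 0.0
```

Run:
```python
from h import *
c=bot.capture("scene");w=bot.capture("top")
o=bot.get_obs();print(o['tool_pos'],o['contact_force'],o['grip_width'])
for x in(c,w):print(blobs(x['pixels'],'red'))
f=lambda p:cv2.resize(p[130:250,215:325,::-1],None,fx=3.6,fy=3.6,interpolation=3)
cv2.imwrite('pics/s6.png',np.hstack([f(c['pixels']),cv2.resize(w['pixels'][120:270,160:299,::-1],(400,432))]))
b=[(s,q) for s,q in blobs(w['pixels'],'red')]
if b:
    p=plane(w,*b[0][1],186);print(p,114.7-np.degrees(np.arctan2(p[1]-77.1,p[0]-513.9)))
```

```text
[683.06291638 162.25029454 314.85576677] [-0.30793676 -0.62672588  0.44036781] 31.515951515967323
[([291, 182, 6, 5, 23], [293.4, 183.9])]
[([208, 169, 7, 7, 30], [210.3, 172.0])]
[573.4117084 110.8683819 186.       ] 85.1283758416703
```

View pics/s6.png

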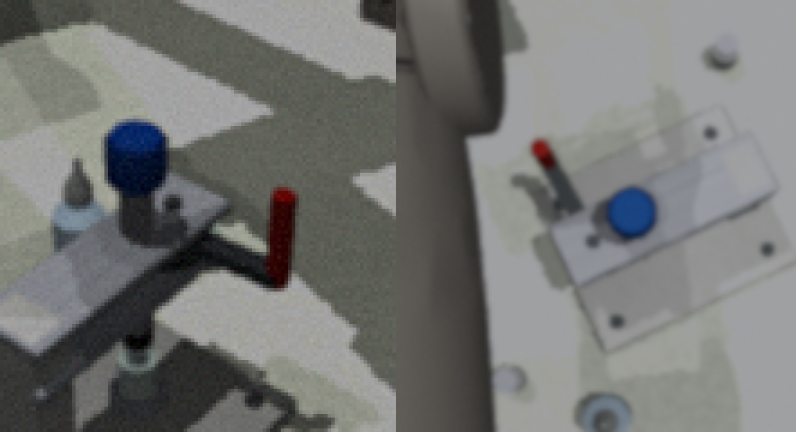

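The pin now stands at 85° (about 1.49 rad), so the lever is locked. The foot is still on the stopper, and the vial and glassware haven't moved.

```bash
python3 -c "
from plant import bot
print(bot.close_job())"
```

```text
the job is handed in; nothing more can be done
None
```

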